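Put the washed straws back in their storage tube and snap the lid on

ROBOT

A 6-joint arm with a two-finger parallel gripper is mounted at the origin on a cart in front of the work surface, level with it; the furniture and walls round the work are solid. World frame = base frame: x ahead of the robot, y to its left, z up, the work surface at z = 0. Lengths are in m, angles in rad, forces in N, time in s.
With the tool pointing down it reaches from about 0.25 to 0.775 m from the base axis. Payload 4 kg.
Tool frame: the origin (TCP) lies between the finger pads; the fingertips stand 14 mm ahead of it and the grasp point (between the pads) lies 5 mm behind it; z points along the fingers, y is the line along which they close (so a half turn about z gives the same grasp; the last joint's range is limited). The gripper opens to 94 mm and grips with 3 to 60 N. Pads are 16 mm wide; open, the fingers measure 119 mm over their backs; the gripper's body (75 mm by 177 mm) begins 78 mm behind the grasp point.
Start: joints at [1.169, 0.087, 1.371, -0, 1.684, -0.103], TCP at [0.162, 0.526, 0.195] pointing down, gripper open.
Joint ranges: [-3.1, 3.1], [-0.76, 2.03], [0.27, 2.55], [-1.08, 4.22], [0.17, 2.65], [-2.57, 2.57]. Speed limits (rad/s): [2.79, 2.79, 3.14, 3.14, 3.14, 3.14].

INTERFACE

Orientations are given as [roll, pitch, yaw] about the fixed x, y, z axes, in that order (R = Rz(yaw) Ry(pitch) Rx(roll)).
In Python, from bench import robot, snapshot gives the robot as it stands.
- The arm moves only by the tool carry_out, never from a script. Its argument "motion" is text: rows parted by semicolons, each of 4 numbers parted by spaces: the shift along the tool's x, y, z each as a share of 0.15 m, from -1 to 1, then the turn about the tool's z as a share of 180 degrees, from -1 to 1. A call has exactly 8 rows; each row is the pose to reach, as a shift and turn from the pose commanded when the call began, along the tool's axes at that moment, turning the shorter way round; what a row does not reach only later rows make up. A row lasts 1/10 s, in which the tool goes at most 50 mm and 8.59 degrees, less where a joint would pass 70% of its speed; a pose out of reach is approached as far as the arm can. A call with a number of a shift or a turn outside -1 to 1 is refused whole. A call with a gripper value outside its range is refused whole. "grip" is the opening, from -1 (shut) to 1 (fully open), set as the call begins (left out, the last holds). The fingers move at their own pace and stop on an object; the grip force is fixed at half the most. Time passes only in rows, so rows that repeat a pose let the fingers close, or fill a call up. It gives the time, the measured TCP pose, the force, the opening and the grip force at its end, in the units of the state.
- robot.get_obs(): the state, without advancing time (a new reading comes with each control period).
- snapshot(name): name is "side" or "top" or "wrist"; returns a dict with "image" (420x560x3 uint8, red, green, blue), "fx", "fy", "cx", "cy" (pixels), "pose" (4x4, takes a point from camera to world coordinates); the wrist camera has in their place "hand_eye" (4x4, takes a point from camera to tool coordinates, whose origin is the TCP and whose axes are the flange's). Camera axes: x right, y up, looking along -z (the intrinsics and any distortion apply to the point x, -y, -z); pixel columns grow to the right and rows downward; lengths in m; the calibration is good to about 2 mm. A picture is of the moment at which its call begins: read the wrist's pose just before it. There is no depth.
- robot.close_job(): hands the job in; it is judged then, once.
The state is a dict: "time": time; "joint_positions": joint angles; "qvel": joint speeds; "joint_torque": joint torques, N m; "tool_pos": TCP position; "ee_rot": TCP orientation; "wrist_force": force on the tool from outside, world axes, zero at the start; "wrist_torque": the same for the moment, N m; "width": finger opening in m; "finger_force": force on a finger pad.
Only numpy, scipy, OpenCV 4.12 (cv2) and the standard library are available. Lean on these libraries where they do the work, as an engineer would, in place of code of your own. Each camera call takes 0.05 s, during which the arm holds its last target. There are 200 camera calls.

TASK

The two washed steel straws are dry: take them one at a time from the wooden drying stand and drop both end-down into the glass storage tube. Then put the green lid on the tube and press it straight down until it clicks, and keep pressing after the click so that it sits fully home. Finish like that, with the hand still holding the lid down under a firm push, the tube standing upright, and leave the other things on the worktop where they are.

Things in the scene. Friction and masses are not known exactly. Their poses are not given: they have to be found in the camera images.
- tube: storage tube standing upright and loose on the worktop, 0.45 to 0.7 kg, 150 mm high in all: wooden foot 72 mm across and 7 mm thick, clear round tube 45 mm across, white collar 54 mm across round its top 26 mm. The bore is open at the top, 40 mm in diameter, its floor 8 mm above the worktop at the wall, rising as a flat cone to 14 mm in the middle so that straws lean to the wall. Origin: centre of its underside; z up.
- tube_mouth (a point): centre of the tube's open mouth at the height of the rim, 150 mm above its underside. Outside, the collar narrows to 45 mm over its top 6 mm to lead the lid on.
- tube_snaps (a point): point on the tube's axis level with the four small sprung snap bumps that stand 3.5 mm out of the collar, 13.5 mm below the rim. The lid pushed on meets them when its lower edge is 11 mm below the rim and rests there; about 10 to 12 N pushes it over them with a click, the force drops, and it then sits on the rim with its lower edge 20 mm below the rim.
- lid: green snap lid, loose, 60 g, lying on the worktop right way up: round cap 66 mm across and 24 mm high, flat on top, with a round grip knob in the middle (50 mm high in all). Hollow below, 20 mm deep, its opening 57 mm wide inside the snap bead. Origin: centre of the lower edge; z up; any turn about z will do. It stays on once clicked, but the job ends with a push of more than 5 N still on it.
- lid_grip (a point): middle of the lid's knob, on the axis, 37 mm above the lid's lower edge. The knob is round, 30 mm across at its foot and 34 mm at its top, and reaches from 24 to 50 mm above the lower edge; the flat top round it is 16 mm wide, and fingertips may rest and push on it.
- stand: pale wooden drying stand, fixed: a block 50 mm (x) by 170 mm (y) by 36 mm high with four holes 11.5 mm wide and 30 mm deep in a row along its y axis, at y = -60, -20, 20 and 60 mm; the straws stand in the holes at y = -60 and 20 mm (either one in either hole), so close the fingers along the stand's x axis. Origin: centre of its underside.
- straw_blue_mid (a point): straight steel drinking straw with a blue sleeve on its upper 34 mm: a smooth rod 10 mm in diameter and 130 mm long, 25 g, standing upright (it may lean up to 3 degrees) in a hole of the stand, its foot 6 mm above the worktop and its top at 136 mm. This point is the middle of its length, on its axis; z runs up along the straw. It may be gripped anywhere.
- straw_orange_mid (a point): straight steel drinking straw with an orange sleeve on its upper 34 mm: a smooth rod 10 mm in diameter and 130 mm long, 25 g, standing upright (it may lean up to 3 degrees) in a hole of the stand, its foot 6 mm above the worktop and its top at 136 mm. This point is the middle of its length, on its axis; z runs up along the straw. It may be gripped anywhere.
- lemon: yellow lemon, 71 x 53 x 51 mm, lying behind the stand; to be left alone
- honey_jar: glass honey jar with grey lid, 66 x 72 x 102 mm; to be left alone
- mug_a: green and white mug, 101 mm high; to be left alone
- salt_shaker: glass salt shaker with grey top, 44 mm across, 90 mm high; to be left alone
- pepper_mill: dark wooden pepper mill, 58 mm across, 170 mm high; to be left alone
- teaspoon: steel teaspoon lying flat, 139 mm long, near the front edge; to be left alone
There are look-alikes about, which are no part of the job. Leave any orange or turquoise look-alike of the tube alone.

How it is judged:
On the way, in this order (a step that is already met when the one before it is completed fails the run):
1. both straws are in the tube, standing on its floor, with the lid still off (horizontal distance between each of straw_blue_mid, straw_orange_mid and tube below 0.02 m and z of straw_blue_mid in the frame of tube between 0.05 and 0.09 m and z of straw_orange_mid in the frame of tube between 0.05 and 0.09 m and distance between lid and tube_mouth above 0.06 m), for 0.2 s.
2. the lid is clicked onto the tube (z of lid in the frame of tube between 0.125 and 0.133 m and horizontal distance between lid and tube_mouth below 0.008 m and angle between the z axis of lid and the z axis of tube, either way round below 0.06 rad), for 0.1 s.
At the end, for the whole second after the job is handed in: both straws stand in the upright tube, the lid is snapped fully home (lower edge within 3 mm of its seat, 20 mm below the rim, square to the tube), and the fingers are still pressing it onto the rim with more than 4 N (all of step 2 and horizontal distance between each of straw_blue_mid, straw_orange_mid and tube below 0.02 m and z of straw_blue_mid in the frame of tube between 0.05 and 0.09 m and z of straw_orange_mid in the frame of tube between 0.05 and 0.09 m and angle between tube's own z axis and vertical below 0.06 rad and height (world z) of tube below 0.006 m and contact force between lid and tube above 4 N and contact force between the fingers and lid above 2 N); the arm keeps its last pose, push and grip.
It fails at once if the tube is tipped over (angle between tube's own z axis and vertical above 0.5 rad).
It fails at once if another thing on the worktop is moved by more than 3 cm (distance of any of lemon, honey_jar, mug_a, salt_shaker, pepper_mill, teaspoon from where it was at the start of the episode above 0.03 m).
It also fails if it takes over 72 s, if anything falls off the work surface, if the arm or the gripper's body presses on something with over 40 N, if the wrist force passes 120 N, or if a joint passes its speed limit or range.

## Working session

There is one attempt and no reset: what is moved stays moved. The work goes in short steps, Python scripts to look and compute and a tool call to move; the robot and the scene stay as the last step left them, time stands still between calls to the robot, and variables do not carry over. Pictures are saved under pics/ and viewed, at most 10 in all, crops included, and the job is handed in when it is done.

Besides the shell and the picture viewer there is one more tool, called after "Call:" as a command line: name --argument value ..., lists and objects as JSON in quotes. carry_out: Moves the arm, as the interface text tells. Shift numbers are shares of 0.15 m and turn numbers shares of 180 degrees, none past 1 either way. Its arguments: {"type":"object","properties":{"motion":{"type":"string"},"grip":{"type":"number"}},"required":["motion"]}

```bash
mkdir -p pics; cat > h.py <<'E'
import numpy as np, cv2, json, pickle
from bench import robot, snapshot
def save(n,f):
    s=snapshot(n); cv2.imwrite(f'pics/{f}.png',s['image'][:,:,::-1]); pickle.dump(s,open(f'pics/{f}.pkl','wb')); return s
def ray(s,u,v,pose=None):
    P=np.array(s['pose'] if pose is None else pose)
    d=P[:3,:3]@np.array([(u-s['cx'])/s['fx'],-(v-s['cy'])/s['fy'],-1]); return P[:3,3],d
def at(s,u,v,z):
    o,d=ray(s,u,v); return o+d*(z-o[2])/d[2]
def proj(s,p):
    P=np.array(s['pose']); q=P[:3,:3].T@(np.array(p)-P[:3,3]); return s['cx']-s['fx']*q[0]/q[2], s['cy']+s['fy']*q[1]/q[2]
E
python3 - <<'E'
from h import *
a=save('side','side0');b=save('top','top0')
for s in(a,b):print({k:np.round(v,3).tolist() for k,v in s.items() if k!='image'})
print(robot.get_obs())
E
```

```text
{'fx': 422.847, 'fy': 422.847, 'cx': 289.606, 'cy': 210.654, 'pose': [[0.98, 0.1, -0.172, 0.255], [-0.199, 0.486, -0.851, -0.87], [-0.002, 0.868, 0.497, 0.722], [0.0, 0.0, 0.0, 1.0]]}
{'fx': 391.527, 'fy': 391.527, 'cx': 277.623, 'cy': 211.806, 'pose': [[0.011, 0.997, -0.078, 0.389], [-1.0, 0.011, 0.002, 0.164], [0.003, 0.078, 0.997, 1.046], [0.0, 0.0, 0.0, 1.0]]}
{'time': 0.1, 'joint_positions': array([ 1.16887450e+00,  8.78838914e-02,  1.37207183e+00, -1.56713903e-05,
        1.68359619e+00, -1.03074126e-01]), 'qvel': array([ 0.00044874, -0.00249585, -0.00325573, -0.00164306, -0.00030196,
        0.00059233]), 'joint_torque': array([ 2.75434861e-03, -3.41253161e+01, -3.03301406e+01,  7.21857604e-02,
        3.04166204e-02, -1.12318696e-04]), 'tool_pos': array([0.16172858, 0.52515694, 0.19423559]), 'ee_rot': array([-3.13964220e+00, -1.86098055e-04,  2.84274302e+00]), 'wrist_force': array([-0.70335827,  0.06959737,  0.74719605]), 'wrist_torque': array([-0.0189451 , -0.01625092,  0.01086542]), 'finger_force': 0.0, 'width': 0.09402065488504216}
```

View pics/side0.png

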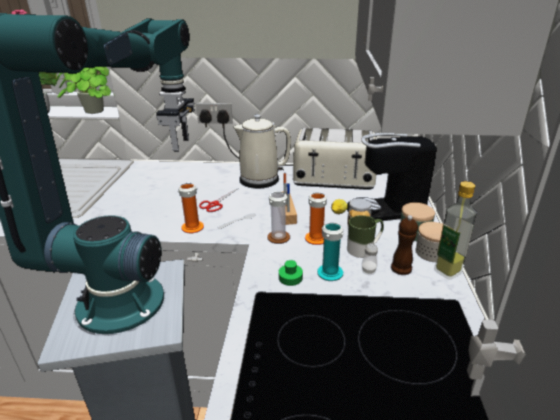

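View pics/top0.png

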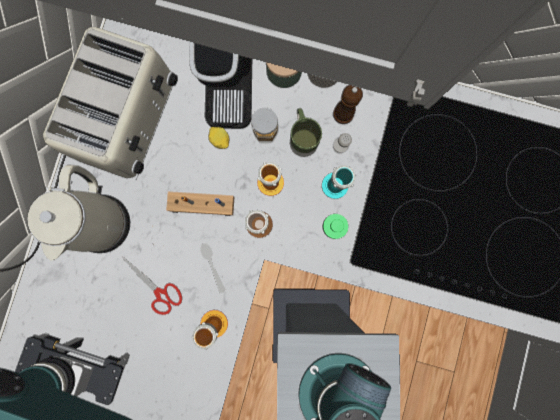

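Side view: the tube candidates are orange (191,208), clear with a white collar and brown wooden foot (279,218), orange (317,218) and turquoise (332,250). In the top view they are at (210,330), (259,224), (270,180) and (340,180). Only the clear one fits the description. The lid is at top (336,226) and side (291,272), the stand at top (200,204). One enlarged crop will confirm this.

```bash
python3 - <<'E'
import cv2,numpy as np
t=cv2.imread('pics/top0.png')[160:260,155:355]; s=cv2.imread('pics/side0.png')[165:290,255:345]
t=cv2.resize(t,(800,400),interpolation=cv2.INTER_CUBIC)[:, :]
s=cv2.resize(s,(432,600),interpolation=cv2.INTER_CUBIC)
t=cv2.resize(cv2.imread('pics/top0.png')[165:245,160:285],None,fx=4,fy=4,interpolation=cv2.INTER_CUBIC)
# top x4 (500x320) beside side x3.2 (288x400)
s=cv2.resize(cv2.imread('pics/side0.png')[165:290,255:345],None,fx=3.2,fy=3.2,interpolation=cv2.INTER_CUBIC)
c=np.zeros((400,790,3),np.uint8);c[:320,:500]=t;c[:,502:502+288]=s
cv2.imwrite('pics/crop1.png',c)
E
```

```text
(no output)
```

View pics/crop1.png

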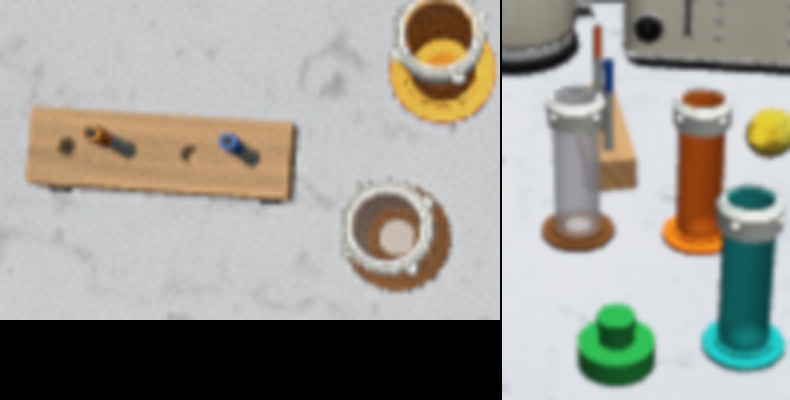

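The crop confirms it: clear tube, white collar and brown wooden foot, rim at top px (257,222) and foot at (260,225). The straws stand in the stand, orange top at (183,198) and blue at (217,200). Next I compute positions.

```bash
python3 - <<'E'
from h import *
T=pickle.load(open('pics/top0.pkl','rb'));S=pickle.load(open('pics/side0.pkl','rb'))
def tri(*l):
    A=np.zeros((3,3));b=np.zeros(3)
    for s,(u,v) in l:
        o,d=ray(s,u,v);d=d/np.linalg.norm(d);M=np.eye(3)-np.outer(d,d);A+=M;b+=M@o
    return np.linalg.solve(A,b)
def blob(s,box,f):
    x0,y0,x1,y1=box;m=np.zeros(s['image'].shape[:2],bool)
    h=cv2.cvtColor(s['image'],cv2.COLOR_RGB2HSV)[y0:y1,x0:x1].astype(int);m[y0:y1,x0:x1]=f(h[...,0],h[...,1],h[...,2])
    v,u=np.nonzero(m);return u.mean(),v.mean(),len(u),u.min(),u.max(),v.min(),v.max()
g=lambda h,s,v:(h>45)&(h<75)&(s>120)
print('lid',blob(T,(315,205,360,245),g),blob(S,(270,250,310,290),g))
for n,t,s,z in [('rim',(257,221.75),(277.8,195.3),.15),('foot',(260,225),(278.4,237),.007),('orange',(183,198.25),(284.7,173.1),.136),('blue',(217.25,200.25),(287.8,183.75),.136),('knob',(336.2,226),(290.6,262.5),.05)]:
    print(n,at(T,*t,z).round(4),at(S,*s,z).round(4),tri((T,t),(S,s)).round(4))
c=[at(T,160+x/4,165+y/4,.036) for x,y in [(32,107),(295,123),(289,199),(26,183),(66,146),(188,153)]]
print(np.round(c,4), np.linalg.norm(c[1]-c[0]),np.linalg.norm(c[2]-c[1]), np.mean(c[:4],0), np.degrees(np.arctan2(*(c[0]-c[1]+c[3]-c[2])[:2])))
o=robot.get_obs();print(o['tool_pos'],o['ee_rot'])
w=save('wrist','w0');print(np.round(w['hand_eye'],3),w['fx'])
E
```

```text
lid (np.float64(335.1096196868009), np.float64(226.11409395973155), 447, np.int64(323), np.int64(356), np.int64(215), np.int64(244)) (np.float64(290.2540415704388), np.float64(273.15704387990763), 433, np.int64(279), np.int64(301), np.int64(261), np.int64(284))
rim [0.4361 0.2089 0.15  ] [0.4369 0.2059 0.15  ] [0.4368 0.2088 0.1485]
foot [0.435 0.208 0.007] [0.436 0.203 0.007] [0.436  0.208  0.0037]
orange [0.4899 0.3833 0.136 ] [0.4914 0.3829 0.136 ] [0.4907 0.3832 0.1359]
blue [0.4861 0.3032 0.136 ] [0.4858 0.3027 0.136 ] [0.486  0.3032 0.1357]
knob [0.4326 0.0121 0.05  ] [0.4351 0.0118 0.05  ] [0.4339 0.0119 0.05  ]
[[0.5175 0.4469 0.036 ]
 [0.5089 0.276  0.036 ]
 [0.4594 0.2789 0.036 ]
 [0.4679 0.4491 0.036 ]
 [0.4923 0.424  0.036 ]
 [0.4886 0.3449 0.036 ]] 0.17110039422439338 0.049566295581746835 [0.48842886 0.36271166 0.036     ] 2.8622385292143386
[0.16172858 0.52515694 0.19423559] [-3.13964220e+00 -1.86098055e-04  2.84274302e+00]
[[-0.     0.972  0.233  0.067]
 [ 1.     0.     0.    -0.   ]
 [ 0.     0.233 -0.972 -0.189]
 [ 0.     0.     0.     1.   ]] 307.8854604622602
```

The two cameras agree within 3 mm, and heights, stand size (171 x 50 mm) and hole spacing all check. First move: towards the blue straw, turning +76° in the tool's sense.

Call:
carry_out --motion "-0.2 -0.2 -0.05 0.047; -0.5 -0.5 -0.1 0.095; -0.8 -0.7 -0.1 0.14; -1 -0.78 -0.1 0.19; -1 -0.78 -0.1 0.238; -1 -0.78 -0.1 0.285; -1 -0.78 -0.1 0.33; -1 -0.78 -0.1 0.38" --grip 1

```text
time: 0.95
tool_pos: [0.2709, 0.3693, 0.2099]
ee_rot: [-3.141, 0.0, 1.649]
wrist_force: [-1.0, -0.3, -0.4]
width: 0.0941
finger_force: 0.0
```

```bash
cat >> h.py <<'E'
from scipy.spatial.transform import Rotation as Ro
def st():
    o=robot.get_obs(); return o,np.array(o['tool_pos']),Ro.from_euler('xyz',o['ee_rot'])
def go(x,y,z,yawdeg=None):
    o,p,R=st(); d=R.inv().apply(np.array([x,y,z])-p)/.15
    t=None if yawdeg is None else -((yawdeg-np.degrees(o['ee_rot'][2])+180)%360-180)/180
    print('t',round(o['time'],2),'pos',p.round(4),'rpy',np.degrees(o['ee_rot']).round(2),'F',np.round(o['wrist_force'],2),'w',round(o['width'],4),'ff',round(o['finger_force'],1),'-> shift',d.round(3),'turn',t)
E
python3 -c "
from h import *
go(.486,.303,.19,87.1)"
```

```text
t 0.95 pos [0.2709 0.3693 0.2099] rpy [-1.7997e+02  2.0000e-02  9.4490e+01] F [-1.04 -0.25 -0.45] w 0.0941 ff 0.0 -> shift [-0.553  1.395  0.132] turn 0.041038654446013664
```

Call:
carry_out --motion "-0.15 0.3 0 0.02; -0.3 0.6 0 0.041; -0.45 0.9 0 0.041; -0.55 1 0 0.041; -0.55 1 0 0.041; -0.55 1 0 0.041; -0.55 1 0 0.041; -0.55 1 0 0.041"

```text
time: 1.75
tool_pos: [0.4262, 0.3011, 0.2106]
ee_rot: [3.141, -0.001, 1.529]
wrist_force: [-0.1, -0.1, -0.3]
width: 0.0941
finger_force: 0.0
```

```bash
python3 -c "
from h import *
go(.486,.303,.19,87.1)
w=save('wrist','w1'); o,p,R=st()
w['pose']=np.block([[R.as_matrix(),p[:,None]],[0,0,0,1]])@w['hand_eye']
print([k for k in w])
pickle.dump(w,open('pics/w1.pkl','wb'))
print(proj(w,(.486,.303,.136)),proj(w,(.4905,.383,.136)))
"
```

```text
t 1.75 pos [0.4262 0.3011 0.2106] rpy [ 1.7999e+02 -3.0000e-02  8.7620e+01] F [-0.05 -0.05 -0.29] w 0.0941 ff 0.0 -> shift [0.029 0.398 0.137] turn 0.0028800070178423057
['image', 'fx', 'fy', 'cx', 'cy', 'hand_eye', 'pose']
(np.float64(346.7607359972773), np.float64(214.86231290382904)) (np.float64(353.1310454066412), np.float64(119.90008401695239))
```

View pics/w1.png

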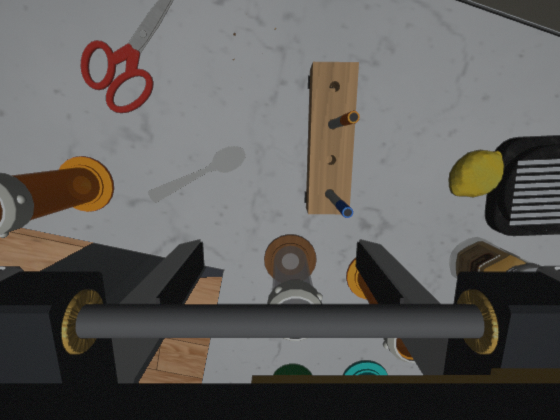

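Wrist view: blue top at (347,212) and orange top at (352,118), within 3 px of the prediction. I lower over the blue straw.

Call:
carry_out --motion "0.03 0.2 0 0.003; 0.035 0.4 0 0.003; 0.035 0.4 0.1 0.003; 0.035 0.4 0.3 0.003; 0.035 0.4 0.5 0.003; 0.035 0.4 0.67 0.003; 0.035 0.4 0.67 0.003; 0.035 0.4 0.67 0.003"

```text
time: 2.6
tool_pos: [0.4865, 0.3032, 0.1098]
ee_rot: [-3.141, 0.0, 1.519]
wrist_force: [-0.2, 0.2, 0.6]
width: 0.0941
finger_force: 0.0
```

Call:
carry_out --motion "0 0 0 0; 0 0 0 0; 0 0 0 0; 0 0 0 0; 0 0 0 0; 0 0 0 0; 0 0 0 0; 0 0 0 0" --grip -1

```text
time: 3.4
tool_pos: [0.4875, 0.3029, 0.1097]
ee_rot: [-3.141, -0.0, 1.518]
wrist_force: [-0.6, -0.6, 0.6]
width: 0.0334
finger_force: 0.0
```

Call:
carry_out --motion "0 0 0 0; 0 0 0 0; 0 0 0 0; 0 0 0 0; 0 0 0 0; 0 0 0 0; 0 0 0 0; 0 0 0 0"

```text
time: 4.2
tool_pos: [0.4874, 0.3029, 0.1097]
ee_rot: [-3.141, -0.0, 1.518]
wrist_force: [-0.8, -0.3, -0.2]
width: 0.0091
finger_force: 30.0
```

Call:
carry_out --motion "0 0 -0.1 0; 0 0 -0.3 0; 0 0 -0.55 0; 0 0 -0.8 0; 0 0 -1 0; 0 0 -1 0; 0 0 -1 0; 0 0 -1 0"

```text
time: 5.0
tool_pos: [0.4869, 0.3026, 0.2581]
ee_rot: [-3.139, 0.001, 1.518]
wrist_force: [-1.2, 0.4, -1.7]
width: 0.0091
finger_force: 30.0
```

```bash
python3 -c "
from h import *
go(.4365,.208,.275,87.1)"
```

```text
t 5.0 pos [0.4869 0.3026 0.2581] rpy [-1.7985e+02  8.0000e-02  8.6960e+01] F [-1.15  0.42 -1.71] w 0.0091 ff 30.0 -> shift [-0.647 -0.302 -0.111] turn -0.0007517576569764767
```

Call:
carry_out --motion "0 0 -0.11 0; -0.1 -0.05 -0.11 0; -0.25 -0.1 -0.11 0; -0.4 -0.17 -0.11 0; -0.53 -0.23 -0.11 0; -0.62 -0.28 -0.11 0; -0.67 -0.3 -0.11 0; -0.67 -0.3 -0.11 0"

```text
time: 5.8
tool_pos: [0.4369, 0.2044, 0.2758]
ee_rot: [-3.141, 0.0, 1.517]
wrist_force: [0.9, -0.3, -0.3]
width: 0.0092
finger_force: 30.0
```

```bash
python3 -c "
from h import *
go(.4362,.204,.175,87.1)
a=save('side','s2');b=save('top','t2')
A=cv2.resize(a['image'][130:270,235:345],None,fx=3.6,fy=3.6,interpolation=2);B=cv2.resize(b['image'][165:255,210:310],None,fx=3.9,fy=3.9,interpolation=2)
c=np.zeros((504,396+390,3),np.uint8);c[:504,:396]=A[:504];c[:351,396:]=B
cv2.imwrite('pics/c2.png',c[:,:,::-1])"
```

```text
t 5.8 pos [0.4369 0.2044 0.2758] rpy [-179.97    0.     86.92] F [ 0.94 -0.34 -0.26] w 0.0092 ff 30.0 -> shift [-0.003 -0.004  0.672] turn -0.00102454567458889
```

View pics/c2.png

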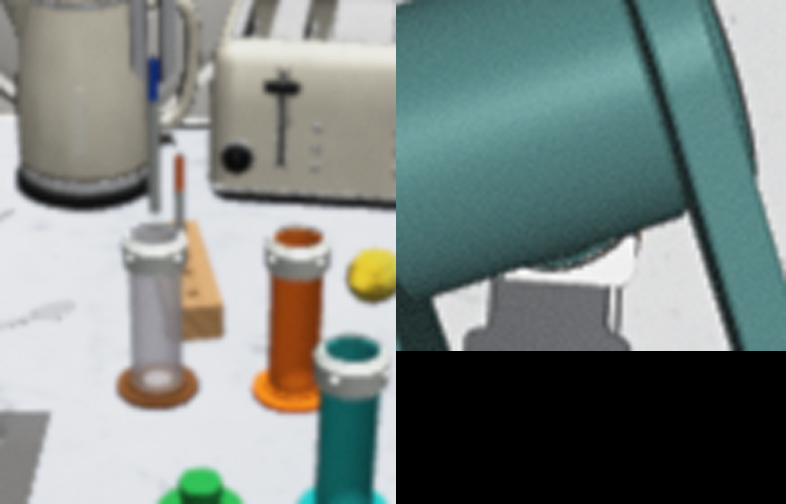

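Blue straw hangs upright with its foot at crop (155,210), over the mouth at (153,234). Lower and release.

Call:
carry_out --motion "0 0 0.1 0; 0 0 0.2 0; 0 0 0.3 0; 0 0 0.4 0; 0 0 0.5 0; 0 0 0.6 0; 0 0 0.67 0; 0 0 0.67 0"

```text
time: 6.7
tool_pos: [0.4361, 0.2045, 0.1735]
ee_rot: [-3.138, 0.001, 1.518]
wrist_force: [0.5, -0.1, -0.5]
width: 0.009
finger_force: 30.0
```

Call:
carry_out --motion "0 0 0 0; 0 0 0 0; 0 0 0 0; 0 0 0 0; 0 0 0 0; 0 0 0 0; 0 0 0 0; 0 0 0 0" --grip 0

```text
time: 7.5
tool_pos: [0.4372, 0.2049, 0.1758]
ee_rot: [-3.142, -0.0, 1.518]
wrist_force: [0.7, 0.5, 1.0]
width: 0.047
finger_force: 0.0
```

Call:
carry_out --motion "0 0 -0.1 0; 0 0 -0.3 0; 0.2 0.1 -0.35 0; 0.4 0.2 -0.35 0; 0.6 0.25 -0.35 0; 0.8 0.3 -0.35 0; 1 0.35 -0.35 0; 1 0.35 -0.35 0" --grip 1

```text
time: 8.3
tool_pos: [0.498, 0.3549, 0.228]
ee_rot: [-3.141, -0.001, 1.521]
wrist_force: [-0.5, 0.1, -0.0]
width: 0.0937
finger_force: 0.0
```

```bash
python3 -c "
from h import *
go(.4905,.384,.110,87.1)
a=save('side','s3');b=save('top','t3')
A=cv2.resize(a['image'][130:270,235:345],None,fx=3.6,fy=3.6,interpolation=2);B=cv2.resize(b['image'][165:255,210:310],None,fx=3.9,fy=3.9,interpolation=2)
c=np.zeros((504,396+390,3),np.uint8);c[:504,:396]=A[:504];c[:351,396:]=B
cv2.imwrite('pics/c3.png',c[:,:,::-1])"
```

```text
t 8.3 pos [0.498  0.3549 0.228 ] rpy [-1.7997e+02 -5.0000e-02  8.7150e+01] F [-0.55  0.12 -0.02] w 0.0937 ff 0.0 -> shift [ 0.191 -0.059  0.787] turn 0.000272865235443002
```

View pics/c3.png

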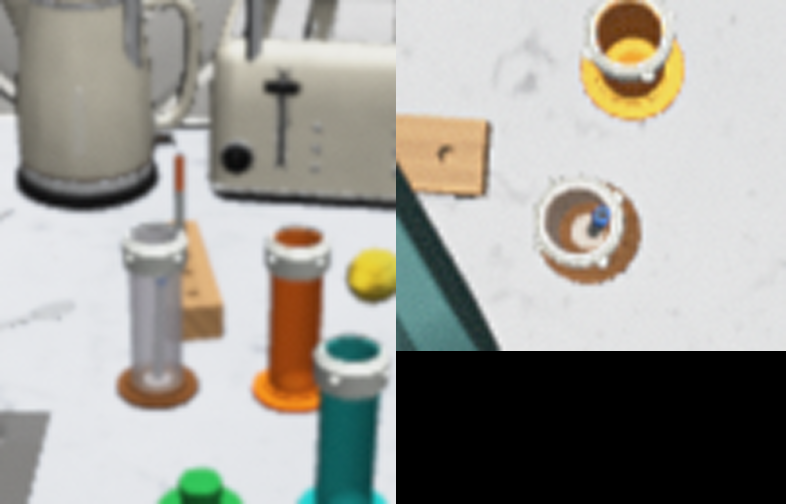

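Blue straw is in the tube, its top at crop (600,218), leaning to the -y wall. I will drop orange on the +y side.

Call:
carry_out --motion "0.1 -0.03 0 0; 0.19 -0.055 0 0; 0.19 -0.055 0.15 0; 0.19 -0.055 0.35 0; 0.19 -0.055 0.55 0; 0.19 -0.055 0.7 0; 0.19 -0.055 0.79 0; 0.19 -0.055 0.79 0"

```text
time: 9.2
tool_pos: [0.4894, 0.3804, 0.1076]
ee_rot: [-3.138, 0.002, 1.518]
wrist_force: [0.4, 0.2, -0.3]
width: 0.0937
finger_force: 0.0
```

Call:
carry_out --motion "0 0 0 0; 0 0 0 0; 0 0 0 0; 0 0 0 0; 0 0 0 0; 0 0 0 0; 0 0 0 0; 0 0 0 0" --grip -1

```text
time: 10.0
tool_pos: [0.4909, 0.3808, 0.1098]
ee_rot: [-3.142, -0.0, 1.518]
wrist_force: [-0.7, 0.2, -0.3]
width: 0.0336
finger_force: 0.0
```

Call:
carry_out --motion "0 0 0 0; 0 0 0 0; 0 0 0 0; 0 0 0 0; 0 0 0 0; 0 0 0 0; 0 0 0 0; 0 0 0 0"

```text
time: 10.8
tool_pos: [0.4908, 0.3808, 0.1098]
ee_rot: [-3.142, -0.0, 1.518]
wrist_force: [-0.1, 0.7, 0.2]
width: 0.0092
finger_force: 30.0
```

Call:
carry_out --motion "0 0 -0.1 0; 0 0 -0.3 0; 0 0 -0.55 0; 0 0 -0.8 0; 0 0 -1 0; 0 0 -1 0; 0 0 -1 0; 0 0 -1 0"

```text
time: 11.6
tool_pos: [0.4903, 0.3804, 0.2579]
ee_rot: [-3.139, 0.002, 1.518]
wrist_force: [-0.1, 0.7, -0.4]
width: 0.0088
finger_force: 30.0
```

```bash
python3 -c "
from h import *
go(.4362,.216,.277,87.1)"
```

```text
t 11.6 pos [0.4903 0.3804 0.2579] rpy [-1.7985e+02  1.0000e-01  8.6970e+01] F [-0.12  0.65 -0.42] w 0.0088 ff 30.0 -> shift [-1.114 -0.302 -0.124] turn -0.0007421982819162547
```

Call:
carry_out --motion "0 0 -0.12 0; -0.15 -0.05 -0.12 0; -0.35 -0.1 -0.12 0; -0.55 -0.16 -0.12 0; -0.75 -0.22 -0.12 0; -0.9 -0.27 -0.12 0; -1 -0.3 -0.12 0; -1 -0.3 -0.12 0"

```text
time: 12.4
tool_pos: [0.4373, 0.2321, 0.2769]
ee_rot: [-3.14, 0.001, 1.516]
wrist_force: [-0.1, -0.2, -0.0]
width: 0.0088
finger_force: 30.0
```

Call:
carry_out --motion "-0.06 0 0 0; -0.12 0 0 0; -0.12 0 0 0; -0.12 0 0 0; -0.12 0 0 0; -0.12 0 0 0; -0.12 0 0 0; -0.12 0 0 0"

```text
time: 13.2
tool_pos: [0.437, 0.2156, 0.2778]
ee_rot: [3.142, -0.0, 1.518]
wrist_force: [0.3, 0.9, -0.3]
width: 0.0092
finger_force: 30.0
```

```bash
python3 -c "
from h import *
go(.4362,.216,.175,87.1)
a=save('side','s4')
for f in ('s3','s4'):
    s=pickle.load(open(f'pics/{f}.pkl','rb'))
    m=cv2.inRange(cv2.cvtColor(s['image'],cv2.COLOR_RGB2HSV),(0,120,90),(14,255,255)); m[:130]=0;m[:,:265]=0;m[200:]=0;m[:,300:]=0
    n,l,t,c=cv2.connectedComponentsWithStats(m); print(f,t[1:],c[1:])
B=cv2.resize(a['image'][110:270,235:345],None,fx=3.6,fy=3.6,interpolation=2)
cv2.imwrite('pics/c4.png',B[:,:,::-1]); print(proj(a,(.4362,.216,.17)),proj(a,(.4362,.2085,.15)))"
```

```text
t 13.2 pos [0.437  0.2156 0.2778] rpy [ 1.800e+02 -1.000e-02  8.698e+01] F [ 0.29  0.9  -0.25] w 0.0092 ff 30.0 -> shift [ 0.002 -0.006  0.685] turn -0.0006591991891691389
s3 [[284 174   2   9  16]] [[284.4375 178.    ]]
s4 [[275 144   4  12  37]] [[276.78378378 149.51351351]]
(np.float64(276.83109407441736), np.float64(187.64817738191346)) (np.float64(277.39211117934065), np.float64(194.9201686181463))
```

View pics/c4.png

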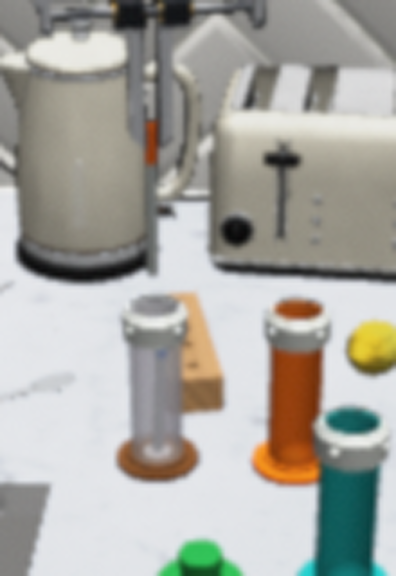

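Orange straw foot at crop (153,272), over the mouth, slightly to +y as intended. Lower and release.

Call:
carry_out --motion "-0.01 0 0.1 0; -0.01 0 0.2 0; -0.01 0 0.3 0; -0.01 0 0.4 0; -0.01 0 0.5 0; -0.01 0 0.6 0; -0.01 0 0.68 0; -0.01 0 0.68 0"

```text
time: 14.05
tool_pos: [0.4357, 0.2135, 0.1733]
ee_rot: [-3.138, 0.002, 1.518]
wrist_force: [0.1, -0.4, -0.7]
width: 0.0086
finger_force: 30.0
```

Call:
carry_out --motion "0 0 0 0; 0 0 0 0; 0 0 0 0; 0 0 0 0; 0 0 0 0; 0 0 0 0; 0 0 0 0; 0 0 0 0" --grip 0

```text
time: 14.85
tool_pos: [0.4369, 0.2139, 0.1758]
ee_rot: [3.142, -0.0, 1.518]
wrist_force: [-0.4, -0.2, -0.0]
width: 0.0471
finger_force: 0.0
```

Call:
carry_out --motion "0 0 -0.1 0; 0 0 -0.3 0; 0.2 0 -0.4 0; 0.4 0 -0.4 0; 0.6 0 -0.4 0; 0.8 0 -0.4 0; 1 0 -0.4 0; 1 0 -0.4 0" --grip 1

```text
time: 15.65
tool_pos: [0.4446, 0.3667, 0.2361]
ee_rot: [-3.141, -0.001, 1.522]
wrist_force: [-0.8, 0.1, -0.1]
width: 0.0941
finger_force: 0.0
```

```bash
python3 -c "
from h import *
go(.4335,.012,.037,87.1)
a=save('side','s5');b=save('top','t5')
A=cv2.resize(a['image'][175:290,245:345],None,fx=4,fy=4,interpolation=2);B=cv2.resize(b['image'][185:255,240:360],None,fx=3.3,fy=3.3,interpolation=2)
c=np.zeros((460,400+396,3),np.uint8);c[:,:400]=A;c[:231,400:]=B
cv2.imwrite('pics/c5.png',c[:,:,::-1])"
```

```text
t 15.65 pos [0.4446 0.3667 0.2361] rpy [-1.7999e+02 -7.0000e-02  8.7180e+01] F [-0.77  0.15 -0.05] w 0.0941 ff 0.0 -> shift [-2.367  0.043  1.324] turn 0.00044455522612231056
```

View pics/c5.png

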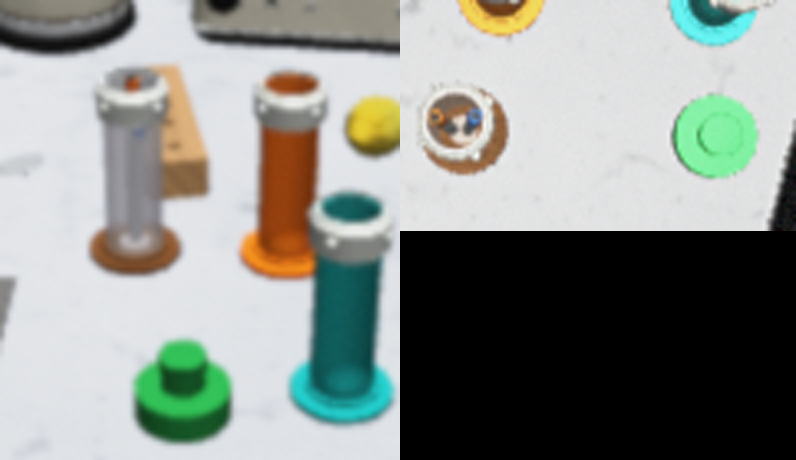

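Both straws stand in the tube, orange top at crop (436,117) and blue at (475,117). The lid knob is at (720,134). I go to a spot where the wrist camera sees both tube and lid.

Call:
carry_out --motion "-0.25 0 0 0; -0.5 0 0 0; -0.75 0 0 0; -1 0 0 0; -1 0 0 0; -1 0 0 0; -1 0 0 0; -1 0 0 0"

```text
time: 16.55
tool_pos: [0.4369, 0.2146, 0.2358]
ee_rot: [-3.142, -0.0, 1.519]
wrist_force: [0.7, 0.0, 0.0]
width: 0.0942
finger_force: 0.0
```

Call:
carry_out --motion "-0.25 0 0 0; -0.5 0 0 0; -0.75 0 0 0; -0.95 0 0 0; -0.98 0 0 0; -0.98 0 0 0; -0.98 0 0 0; -0.98 0 0 0"

```text
time: 17.35
tool_pos: [0.4293, 0.0684, 0.2357]
ee_rot: [-3.141, -0.001, 1.52]
wrist_force: [0.1, -0.2, -0.2]
width: 0.0942
finger_force: 0.0
```

```bash
python3 -c "
from h import *
go(.4335,.012,.15,180)
o,p,R=st(); w=save('wrist','w6')
w['pose']=np.block([[R.as_matrix(),p[:,None]],[0,0,0,1]])@w['hand_eye']
pickle.dump(w,open('pics/w6.pkl','wb'))
T=pickle.load(open('pics/t5.pkl','rb'));S=pickle.load(open('pics/s5.pkl','rb'))
for n,s in (('t',T),('s',S),('w',w)):
    m=cv2.inRange(cv2.cvtColor(s['image'],cv2.COLOR_RGB2HSV),(50,110,40),(76,255,255))
    k,l,t,c=cv2.connectedComponentsWithStats(m)
    for i in range(1,k):
        if t[i][4]>200:
            cc,r=cv2.minEnclosingCircle(np.argwhere(l==i)[:,::-1].astype(np.float32)); print(n,t[i],c[i].round(1),cc,r, at(s,*cc,.018).round(4), 'knobpred',np.round(proj(s,(.434,.012,.05)),1))
print('rim pred',proj(w,(.4365,.208,.15)))
I=w['image'];cv2.imwrite('pics/w6v.png',cv2.resize(I,(784,588),interpolation=2)[:,:,::-1])
"
```

```text
t 17.35 pos [0.4293 0.0684 0.2357] rpy [-1.7998e+02 -3.0000e-02  8.7090e+01] F [ 0.14 -0.18 -0.21] w 0.0942 ff 0.0 -> shift [-0.375  0.047  0.571] turn -0.5161622334265817
t [323 215  25  24 452] [334.9 226.1] (334.96392822265625, 226.05670166015625) 12.139518737792969 [0.4339 0.0105 0.018 ] knobpred [336.2 225.5]
s [439 227  20  34 292] [447.9 244.1] (447.5, 243.5) 16.86722755432129 [0.9157 0.0516 0.018 ] knobpred [290.2 262.5]
s [279 260  23  25 440] [290.2 273.1] (290.169921875, 272.5684509277344) 12.595941543579102 [0.4336 0.0104 0.018 ] knobpred [290.2 262.5]
w [ 262  211   47   48 1770] [284.7 234.3] (284.7083435058594, 234.1875) 23.879913330078125 [0.4338 0.0113 0.018 ] knobpred [285.3 241. ]
rim pred (np.float64(279.40208636994595), np.float64(50.000937967393355))
```

View pics/w6v.png

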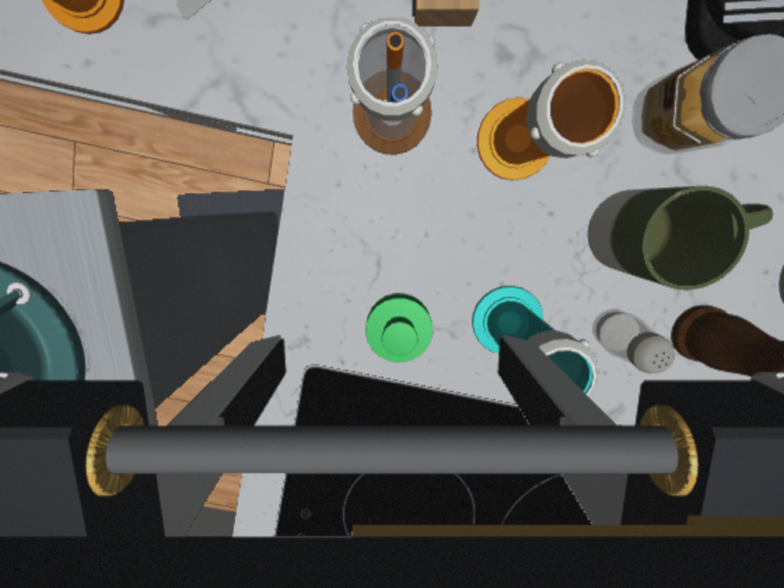

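Wrist view (scaled 1.4): mouth at about (392,64), with both straw tops inside it, and lid at (399,328). The turquoise tube stands close to the lid on +x, so I grip the lid along y. Next I refine the rim and lid centres by model fit.

```bash
python3 - <<'E'
from h import *
from scipy.optimize import least_squares, minimize
w=pickle.load(open('pics/w6.pkl','rb'));T=pickle.load(open('pics/t5.pkl','rb'));S=pickle.load(open('pics/s5.pkl','rb'))
th=np.linspace(0,2*np.pi,120)
def circ(c,r,z): return [(c[0]+r*np.cos(t),c[1]+r*np.sin(t),z) for t in th]
# lid
P=[('t',T,(334.964,226.057)),('s',S,(290.17,272.57)),('w',w,(284.708,234.19))]
def pred(s,c):
    pts=np.array([proj(s,p) for r,z in((.033,0),(.033,.024),(.017,.05)) for p in circ(c,r,z)],np.float32)
    return np.array(cv2.minEnclosingCircle(pts)[0])
for n,s,m in P:
    r=least_squares(lambda c:pred(s,c)-m,(.434,.011),diff_step=1e-3);print('lid',n,r.x.round(4))
for n,s in(('t',T),('w',w)):
    g=cv2.GaussianBlur(cv2.cvtColor(s['image'],cv2.COLOR_RGB2GRAY),(0,0),1.0).astype(np.float32)
    def sc(x,y,r=.020):
        pi=np.array([proj(s,p) for p in circ((x,y),r-.0022,.15)],np.float32);po=np.array([proj(s,p) for p in circ((x,y),r+.0012,.15)],np.float32)
        f=lambda q:cv2.remap(g,q[None,:,0],q[None,:,1],cv2.INTER_LINEAR)
        return np.clip(f(po)-f(pi),-60,60).mean()
    xs=np.arange(.428,.446,.0005);ys=np.arange(.2,.218,.0005)
    M=np.array([[sc(x,y) for y in ys] for x in xs]);i=np.unravel_index(M.argmax(),M.shape);k=M>M.max()*.95
    X,Y=np.meshgrid(xs,ys,indexing='ij');print('rim',n,xs[i[0]],ys[i[1]],M.max(),X[k].mean(),Y[k].mean(),k.sum())
E
```

```text
lid t [0.4342 0.01  ]
lid s [0.4339 0.0121]
lid w [0.4337 0.0098]
rim t 0.4375 0.21100000000000002 44.841496 0.43743750000000003 0.21084375000000002 16
rim w 0.4365 0.21050000000000002 60.0 0.4369375 0.21083333333333334 24
```

Call:
carry_out --motion "-0.05 0 0 -0.047; -0.15 0.02 0 -0.095; -0.25 0.04 0 -0.14; -0.35 0.05 0 -0.19; -0.387 0.05 0 -0.238; -0.387 0.05 0 -0.285; -0.387 0.05 0 -0.33; -0.387 0.05 0 -0.38" --grip 0.6

```text
time: 18.2
tool_pos: [0.4337, 0.0095, 0.2357]
ee_rot: [3.141, -0.0, 2.712]
wrist_force: [0.0, -0.4, 0.2]
width: 0.0753
finger_force: 0.0
```

Call:
carry_out --motion "0 0 0.1 -0.045; 0 0 0.2 -0.09; 0 0 0.35 -0.136; 0 0 0.5 -0.136; 0 0 0.6 -0.136; 0 0 0.6 -0.136; 0 0 0.6 -0.136; 0 0 0.6 -0.136"

```text
time: 19.0
tool_pos: [0.4344, 0.009, 0.1471]
ee_rot: [-3.142, 0.002, 3.133]
wrist_force: [-0.1, 0.4, 0.3]
width: 0.0752
finger_force: 0.0
```

```bash
python3 -c "
from h import *
go(.434,.0102,.040,180)"
```

```text
t 19.0 pos [0.4344 0.009  0.1471] rpy [-1.8000e+02  1.3000e-01  1.7948e+02] F [-0.11  0.36  0.26] w 0.0752 ff 0.0 -> shift [0.005 0.008 0.714] turn -0.0028879760281551765
```

Call:
carry_out --motion "0.005 0.008 0.12 0; 0.005 0.008 0.25 0; 0.005 0.008 0.38 0; 0.005 0.008 0.5 0; 0.005 0.008 0.6 0; 0.005 0.008 0.67 0; 0.005 0.008 0.71 0; 0.005 0.008 0.71 0"

```text
time: 19.8
tool_pos: [0.4328, 0.01, 0.0392]
ee_rot: [3.141, -0.0, 3.132]
wrist_force: [0.4, 1.1, -1.1]
width: 0.0754
finger_force: 0.0
```

Call:
carry_out --motion "0 0 0 0; 0 0 0 0; 0 0 0 0; 0 0 0 0; 0 0 0 0; 0 0 0 0; 0 0 0 0; 0 0 0 0" --grip -1

```text
time: 20.6
tool_pos: [0.4336, 0.0099, 0.0401]
ee_rot: [-3.142, 0.002, 3.132]
wrist_force: [0.6, -0.6, 4.7]
width: 0.0148
finger_force: 2.0
```

```bash
python3 -c "
from h import *
go(.434,.0102,.220,180)"
```

```text
t 20.6 pos [0.4336 0.0099 0.0401] rpy [-1.8000e+02  1.0000e-01  1.7944e+02] F [ 0.55 -0.6   4.66] w 0.0148 ff 2.0 -> shift [-0.005  0.002 -1.2  ] turn -0.0031218747040401558
```

The width of 15 mm is less than the knob's 30 mm, so something is wrong. I measure where the lid is.

```bash
python3 -c "
from h import *
S=snapshot('side');T=snapshot('top')
for n,s in (('t',T),('s',S)):
    m=cv2.inRange(cv2.cvtColor(s['image'],cv2.COLOR_RGB2HSV),(50,110,40),(76,255,255))
    k,l,t,c=cv2.connectedComponentsWithStats(m)
    for i in range(1,k):
        if t[i][4]>15: print(n,t[i],c[i].round(1))
cv2.imwrite('pics/s7.png',S['image'][:,:,::-1])
go(.434,.0102,.22)
A=cv2.resize(S['image'][190:300,240:340],None,fx=5.4,fy=5.4,interpolation=2)
cv2.imwrite('pics/c7.png',A[:,:,::-1])
"
```

```text
t [324 218   8  12  88] [327.7 223.8]
s [13 79  5  8 23] [15.7 82.5]
s [23 84  9  5 19] [26.4 85.6]
s [439 227  20  35 323] [447.8 244.4]
s [279 262  23  23 399] [290.2 274.3]
t 20.7 pos [0.4336 0.0099 0.04  ] rpy [-1.7999e+02  1.0000e-01  1.7944e+02] F [ 0.14 -0.36  4.2 ] w 0.0067 ff 2.5 -> shift [-0.005  0.002 -1.2  ] turn None
```

View pics/c7.png

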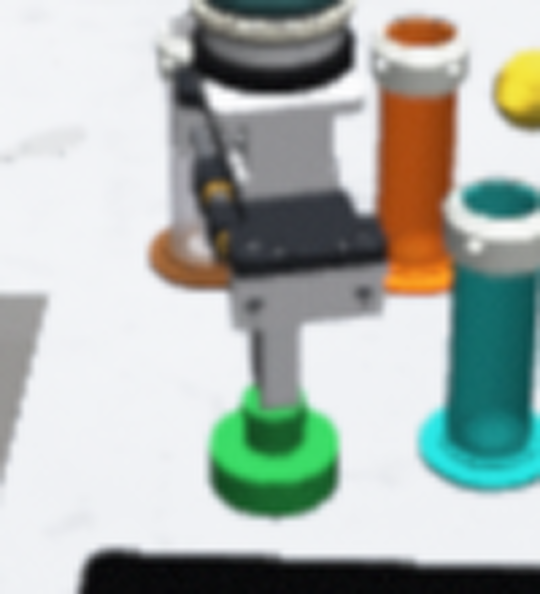

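Picture c7 shows the near finger ending on top of the knob, tip at about crop (280,405), with a 4 N upward force. The fingertips therefore reach less far than stated. The tip size in the wrist image suggests the same. The lid has not moved. I rise, open to about 50 mm and feel for the cap's flat top.

Call:
carry_out --motion "0 0 -0.05 0; 0 0 -0.15 0; 0 0 -0.2 0; 0 0 -0.2 0; 0 0 -0.2 0; 0 0 -0.2 0; 0 0 -0.2 0; 0 0 -0.2 0" --grip 0.08

```text
time: 21.5
tool_pos: [0.4325, 0.01, 0.0688]
ee_rot: [3.141, -0.001, 3.132]
wrist_force: [-0.4, -0.5, 0.4]
width: 0.0505
finger_force: 0.0
```

```bash
python3 -c "
from h import *
go(.434,.0102,.040,180)
for n in ('top','side'):
    s=snapshot(n)
    m=cv2.inRange(cv2.cvtColor(s['image'],cv2.COLOR_RGB2HSV),(50,110,40),(76,255,255))
    k,l,t,c=cv2.connectedComponentsWithStats(m)
    for i in range(1,k):
        if t[i][4]>30: print(n,t[i],c[i].round(1))
S=pickle.load(open('pics/s5.pkl','rb'))
for z in (.02,.03,.04,.05,.06): print(z,np.round(proj(S,(.4336,.003,z)),1))
w=pickle.load(open('pics/w6.pkl','rb'));H=w['hand_eye']
def pt(q):
    v=np.linalg.inv(H)@np.r_[q,1];return w['cx']-w['fx']*v[0]/v[2],w['cy']+w['fy']*v[1]/v[2]
for z in (.014,0,-.01,-.02): print(z,[np.round(pt((x,y,z)),1).tolist() for x in(.008,-.008) for y in (.047,.0595)])
"
```

```text
t 21.5 pos [0.4325 0.01   0.0688] rpy [ 1.7999e+02 -5.0000e-02  1.7944e+02] F [-0.39 -0.53  0.39] w 0.0505 ff 0.0 -> shift [-0.01   0.001  0.192] turn -0.0031120907062772733
side [439 227  20  35 325] [447.8 244.4]
side [279 261  23  24 434] [290.3 273.3]
0.02 [290.7 273.7]
0.03 [290.7 270.7]
0.04 [290.7 267.6]
0.05 [290.7 264.6]
0.06 [290.7 261.5]
0.014 [[347.6, 230.1], [365.8, 230.1], [346.4, 252.1], [364.3, 252.1]]
0 [[352.3, 236.2], [371.7, 236.2], [350.9, 259.6], [370.0, 259.6]]
-0.01 [[356.1, 241.1], [376.5, 241.1], [354.6, 265.5], [374.6, 265.5]]
-0.02 [[360.2, 246.5], [381.8, 246.5], [358.6, 272.1], [379.7, 272.1]]
```

The tip geometry in the wrist image fits a tip 10 mm behind the TCP, which matches the contact on the knob (TCP 0.040, knob top 0.050). So the TCP must go to about 0.016.

Call:
carry_out --motion "0 0 0.06 0; 0 0 0.12 0; 0 0 0.18 0; 0 0 0.24 0; 0 0 0.29 0; 0 0 0.32 0; 0 0 0.34 0; 0 0 0.34 0"

```text
time: 22.4
tool_pos: [0.4327, 0.01, 0.0179]
ee_rot: [3.141, -0.001, 3.132]
wrist_force: [0.0, 0.3, 0.6]
width: 0.0509
finger_force: 0.0
```

Call:
carry_out --motion "0 0 0.004 0; 0 0 0.008 0; 0 0 0.012 0; 0 0 0.012 0; 0 0 0.012 0; 0 0 0.012 0; 0 0 0.012 0; 0 0 0.012 0"

```text
time: 23.2
tool_pos: [0.4329, 0.01, 0.0165]
ee_rot: [3.142, 0.0, 3.132]
wrist_force: [-0.8, 0.3, 0.1]
width: 0.051
finger_force: 0.0
```

Call:
carry_out --motion "0 0 0.006 0; 0 0 0.006 0; 0 0 0.006 0; 0 0 0.006 0; 0 0 0.006 0; 0 0 0.006 0; 0 0 0.006 0; 0 0 0.006 0" --grip -1

```text
time: 24.0
tool_pos: [0.4328, 0.01, 0.0155]
ee_rot: [3.142, -0.0, 3.132]
wrist_force: [0.1, 0.6, -0.6]
width: 0.0317
finger_force: 30.0
```

```bash
python3 -c "
from h import *
go(.434,.0102,.2,180)"
```

```text
t 24.0 pos [0.4328 0.01   0.0155] rpy [180.    -0.   179.44] F [ 0.05  0.58 -0.62] w 0.0317 ff 30.0 -> shift [-0.008  0.002 -1.23 ] turn -0.003121151733253353
```

Gripped: 32 mm on the knob at 30 N. Lift.

Call:
carry_out --motion "0 0 -0.1 0; 0 0 -0.25 0; 0 0 -0.45 0; 0 0 -0.65 0; 0 0 -0.85 0; 0 0 -1 0; 0 0 -1 0; 0 0 -1 0"

```text
time: 24.8
tool_pos: [0.4328, 0.01, 0.1651]
ee_rot: [3.142, 0.0, 3.132]
wrist_force: [0.1, 0.1, -0.3]
width: 0.0317
finger_force: 30.0
```

```bash
python3 -c "
from h import *
go(.4359,.2108,.191,180)"
```

```text
t 24.8 pos [0.4328 0.01   0.1651] rpy [180.     0.   179.44] F [ 0.08  0.11 -0.29] w 0.0317 ff 30.0 -> shift [-0.008  1.339 -0.173] turn -0.0031232327894902784
```

Call:
carry_out --motion "0 0 -0.17 0; 0 0.12 -0.17 0; 0 0.3 -0.17 0; 0 0.5 -0.17 0; 0 0.7 -0.17 0; 0 0.85 -0.17 0; 0 0.95 -0.17 0; 0 1 -0.17 0"

```text
time: 25.6
tool_pos: [0.433, 0.1609, 0.1885]
ee_rot: [-3.141, -0.004, 3.134]
wrist_force: [-0.5, -0.8, -1.3]
width: 0.032
finger_force: 30.0
```

Call:
carry_out --motion "0 0.1 0 0; 0 0.2 0 0; 0 0.28 0 0; 0 0.33 0 0; 0 0.34 0 0; 0 0.34 0 0; 0 0.34 0 0; 0 0.34 0 0"

```text
time: 26.4
tool_pos: [0.4349, 0.2105, 0.1912]
ee_rot: [-3.142, 0.0, 3.131]
wrist_force: [0.1, 0.3, -0.6]
width: 0.0317
finger_force: 30.0
```

```bash
python3 - <<'E'
from h import *
from scipy.optimize import least_squares
go(.4359,.2108,.191,180)
S=save('side','s9'); o,p,R=st()
zl=p[2]-.0155
m=cv2.inRange(cv2.cvtColor(S['image'],cv2.COLOR_RGB2HSV),(50,110,40),(76,255,255))
k,l,t,c=cv2.connectedComponentsWithStats(m)
th=np.linspace(0,2*np.pi,90)
for i in range(1,k):
    if t[i][4]>100:
        print(t[i],c[i])
for z in (zl-.003,zl,zl+.003):
    P=np.array([proj(S,(.437+r*np.cos(a),.2108+r*np.sin(a),z+h)) for r,h in((.033,0),(.033,.024)) for a in th])
    print(round(z,4),'pred u',P[:,0].min(),P[:,0].max(),'v max',P[:,1].max())
E
```

```text
t 26.4 pos [0.4349 0.2105 0.1912] rpy [-1.800e+02  1.000e-02  1.794e+02] F [ 0.14  0.29 -0.58] w 0.0317 ff 30.0 -> shift [-0.007  0.002  0.001] turn -0.003344415415925855
[266 170  22  22 274] [276.36131387 183.30291971]
[439 227  20  34 302] [447.73178808 244.17218543]
0.1727 pred u 265.7377586598072 288.80261614618604 v max 192.82957067618207
0.1757 pred u 265.70646049520235 288.7997643650186 v max 191.88478056295793
0.1787 pred u 265.6750851122215 288.79690561840584 v max 190.93762805574445
```

The lid outline in the side view (u 266–288, bottom row 191) matches the prediction over the tube. Descend until just above the bumps.

Call:
carry_out --motion "-0.007 0.002 0.03 0; -0.007 0.002 0.06 0; -0.007 0.002 0.09 0; -0.007 0.002 0.12 0; -0.007 0.002 0.145 0; -0.007 0.002 0.17 0; -0.007 0.002 0.18 0; -0.007 0.002 0.18 0"

```text
time: 27.25
tool_pos: [0.4357, 0.2112, 0.1638]
ee_rot: [-3.142, -0.0, 3.132]
wrist_force: [0.1, -0.3, -0.7]
width: 0.0321
finger_force: 30.0
```

Call:
carry_out --motion "0 0 0.01 0; 0 0 0.02 0; 0 0 0.03 0; 0 0 0.035 0; 0 0 0.04 0; 0 0 0.045 0; 0 0 0.045 0; 0 0 0.045 0"

```text
time: 28.05
tool_pos: [0.4359, 0.2113, 0.1574]
ee_rot: [3.141, 0.0, 3.132]
wrist_force: [-0.5, 1.3, -1.4]
width: 0.0319
finger_force: 30.0
```

The lid is over the collar (edge at 0.142, no load). Now push onto the bumps.

Call:
carry_out --motion "0 0 0.008 0; 0 0 0.016 0; 0 0 0.024 0; 0 0 0.032 0; 0 0 0.04 0; 0 0 0.04 0; 0 0 0.04 0; 0 0 0.04 0"

```text
time: 28.85
tool_pos: [0.4372, 0.2116, 0.1536]
ee_rot: [3.14, 0.004, 3.132]
wrist_force: [0.2, -0.0, 6.0]
width: 0.0317
finger_force: 30.0
```

Call:
carry_out --motion "0 0 0.008 0; 0 0 0.016 0; 0 0 0.024 0; 0 0 0.03 0; 0 0 0.03 0; 0 0 0.03 0; 0 0 0.03 0; 0 0 0.03 0"

```text
time: 29.65
tool_pos: [0.4355, 0.2111, 0.1458]
ee_rot: [-3.141, -0.001, 3.132]
wrist_force: [1.0, 1.0, -2.7]
width: 0.0319
finger_force: 30.0
```

It clicked, with the edge at 0.130. Now press on.

Call:
carry_out --motion "0 0 0.006 0; 0 0 0.012 0; 0 0 0.018 0; 0 0 0.024 0; 0 0 0.03 0; 0 0 0.036 0; 0 0 0.036 0; 0 0 0.036 0"

```text
time: 30.45
tool_pos: [0.4368, 0.2115, 0.1451]
ee_rot: [3.14, 0.004, 3.132]
wrist_force: [-2.8, -1.5, 11.4]
width: 0.0317
finger_force: 30.0
```

Call:
carry_out --motion "0 0 0.005 0; 0 0 0.01 0; 0 0 0.01 0; 0 0 0.01 0; 0 0 0.01 0; 0 0 0.01 0; 0 0 0.01 0; 0 0 0.01 0"

```text
time: 31.25
tool_pos: [0.4374, 0.2116, 0.1452]
ee_rot: [3.14, 0.007, 3.132]
wrist_force: [-3.8, -1.5, 16.0]
width: 0.0322
finger_force: 30.0
```

```bash
python3 - <<'E'
from h import *
go(.4359,.2108,.1455,180)
S=snapshot('side');m=cv2.inRange(cv2.cvtColor(S['image'],cv2.COLOR_RGB2HSV),(50,110,40),(76,255,255))
k,l,t,c=cv2.connectedComponentsWithStats(m);print(t[1:][t[1:,4]>100])
a=np.linspace(0,2*np.pi,90)
for z in (.13,.139): print(z,max(proj(S,(.437+.033*np.cos(x),.2108+.033*np.sin(x),z))[1] for x in a))
f=cv2.inRange(cv2.cvtColor(S['image'],cv2.COLOR_RGB2HSV),(3,80,40),(15,255,200))
for im in (S,pickle.load(open('pics/s5.pkl','rb'))):
    f=cv2.inRange(cv2.cvtColor(im['image'],cv2.COLOR_RGB2HSV),(3,60,30),(15,255,200))[220:250,260:300];v,u=np.nonzero(f);print('foot px',u.min()+260,u.max()+260,v.max()+220,len(u))
go(.4359,.2108,.1455,180)
E
```

```text
t 31.25 pos [0.4374 0.2116 0.1452] rpy [179.89   0.38 179.44] F [-3.79 -1.48 15.97] w 0.0322 ff 30.0 -> shift [ 0.01  -0.006 -0.002] turn -0.0031096628486482003
[[268 184  21  22 260]
 [439 227  20  34 309]]
0.13 206.0230566910492
0.139 203.27999855948474
foot px 268 296 242 179
foot px 268 296 242 187
t 31.3 pos [0.4374 0.2117 0.1451] rpy [179.89   0.37 179.44] F [-3.06 -2.08 15.64] w 0.032 ff 30.0 -> shift [ 0.01  -0.006 -0.003] turn -0.0030894592319108305
```

The lid's lower edge at row 206 matches the seat height, the foot is unmoved and the push is a steady 16 N. Handing in.

```bash
python3 -c "
from bench import robot
print(robot.close_job())"
```

```text
the job is handed in; nothing more can be done
None
```

I handed the job in at 31.3 s: both straws are in the tube and the lid is clicked home with the hand still pressing at about 16 N; the tube stands upright, and the arm touched nothing else that I could see, though the judge's verdict was not shown.

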